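# Stand the new bindings to dry in order of height

## Task

Stand the four freshly bound books upright in the drying stands on the board, one book to a stand, down between its wires and about centred in it, lined up in order of height with the tallest next to the marble bookend and the shortest at the far end of the row. Leave them standing free and do not knock over the paste jar.

Things in the scene. Friction and masses are not known exactly. Their poses are not given: they have to be found in the camera images.
- book_a: The shortest of four closed books in the same dark red binding, told apart by size: 100 mm tall, 72 mm from spine to fore-edge, 30 mm thick, about 150 g, rigid. It starts standing upright on the bench, free. Origin: centre of its underside; z up its height; x from spine (-x) to fore-edge (+x); y across its thickness (the covers face +y and -y).
- book_b: The second shortest of four closed books in the same dark red binding, told apart by size: 118 mm tall, 84 mm from spine to fore-edge, 26 mm thick, about 180 g, rigid. It starts standing upright on the bench, free. Origin: centre of its underside; z up its height; x from spine (-x) to fore-edge (+x); y across its thickness (the covers face +y and -y).
- book_c: The second tallest of four closed books in the same dark red binding, told apart by size: 136 mm tall, 96 mm from spine to fore-edge, 34 mm thick, about 310 g, rigid. It starts standing upright on the bench, free. Origin: centre of its underside; z up its height; x from spine (-x) to fore-edge (+x); y across its thickness (the covers face +y and -y).
- book_d: The tallest of four closed books in the same dark red binding, told apart by size: 154 mm tall, 106 mm from spine to fore-edge, 28 mm thick, about 320 g, rigid. It starts standing upright on the bench, free. Origin: centre of its underside; z up its height; x from spine (-x) to fore-edge (+x); y across its thickness (the covers face +y and -y).
- stand_1: One of four identical fixed drying stands in a row, about 100 mm apart (which is where varies). Wood base 100 (x) by 66 (y) by 8 mm; two upright 5 mm steel-wire hoops, 80 mm long in x, at y = +-27.5 mm, 54.5 mm high over the origin: a 50 mm gap, open above, for a book standing with its thickness along y, on the base 8 mm above the origin. Origin: centre of the underside, 12 mm above the bench.
- stand_2: One of four identical fixed drying stands in a row, about 100 mm apart (which is where varies). Wood base 100 (x) by 66 (y) by 8 mm; two upright 5 mm steel-wire hoops, 80 mm long in x, at y = +-27.5 mm, 54.5 mm high over the origin: a 50 mm gap, open above, for a book standing with its thickness along y, on the base 8 mm above the origin. Origin: centre of the underside, 12 mm above the bench.
- stand_3: One of four identical fixed drying stands in a row, about 100 mm apart (which is where varies). Wood base 100 (x) by 66 (y) by 8 mm; two upright 5 mm steel-wire hoops, 80 mm long in x, at y = +-27.5 mm, 54.5 mm high over the origin: a 50 mm gap, open above, for a book standing with its thickness along y, on the base 8 mm above the origin. Origin: centre of the underside, 12 mm above the bench.
- stand_4: One of four identical fixed drying stands in a row, about 100 mm apart (which is where varies). Wood base 100 (x) by 66 (y) by 8 mm; two upright 5 mm steel-wire hoops, 80 mm long in x, at y = +-27.5 mm, 54.5 mm high over the origin: a 50 mm gap, open above, for a book standing with its thickness along y, on the base 8 mm above the origin. Origin: centre of the underside, 12 mm above the bench.
- bookend: A fixed block bookend of pale marble on a dark steel plate, 84 (x) by 56 (y) by 90 mm tall, on the plywood board at one end of the row of stands (either end), about 95 mm from the nearest stand's centre. Origin: centre of its underside. At the other end is a squat white plastic tub, 62 mm across, 46 mm tall, not part of the job.
- paste_jar: A glass jar of pale paste with a black screw lid, 58 mm across, 80 mm tall, 300 g, standing free on the bench among the books. Not part of the job; it must not be knocked over. Origin: centre of its underside; z up.

How it is judged (in metres and radians):
At the end, for the whole second after the job is handed in: Each book at rest in its own stand: underside on its base (4 to 12 mm over the stand's origin), within 18 mm of centre along the wires, 15 mm across, squared within 0.25 rad, upright within 0.1 rad; order from the bookend: tallest to shortest (bounds 145, 245, 345 mm). Jar upright (((x of book_d in the frame of stand_1 between -0.018 and 0.018 m and y of book_d in the frame of stand_1 between -0.015 and 0.015 m and z of book_d in the frame of stand_1 between 0.004 and 0.012 m and angle between the y axis of book_d and the y axis of stand_1, either way round below 0.25 rad) or (x of book_d in the frame of stand_2 between -0.018 and 0.018 m and y of book_d in the frame of stand_2 between -0.015 and 0.015 m and z of book_d in the frame of stand_2 between 0.004 and 0.012 m and angle between the y axis of book_d and the y axis of stand_2, either way round below 0.25 rad) or (x of book_d in the frame of stand_3 between -0.018 and 0.018 m and y of book_d in the frame of stand_3 between -0.015 and 0.015 m and z of book_d in the frame of stand_3 between 0.004 and 0.012 m and angle between the y axis of book_d and the y axis of stand_3, either way round below 0.25 rad) or (x of book_d in the frame of stand_4 between -0.018 and 0.018 m and y of book_d in the frame of stand_4 between -0.015 and 0.015 m and z of book_d in the frame of stand_4 between 0.004 and 0.012 m and angle between the y axis of book_d and the y axis of stand_4, either way round below 0.25 rad)) and horizontal distance between book_d and bookend below 0.145 m and angle between each of book_d, book_c, book_b, book_a's own z axis and vertical below 0.1 rad and linear speed of each of book_d, book_c, book_b, book_a below 0.02 m/s and angular speed of each of book_d, book_c, book_b, book_a below 0.1 rad/s and ((x of book_c in the frame of stand_1 between -0.018 and 0.018 m and y of book_c in the frame of stand_1 between -0.015 and 0.015 m and z of book_c in the frame of stand_1 between 0.004 and 0.012 m and angle between the y axis of book_c and the y axis of stand_1, either way round below 0.25 rad) or (x of book_c in the frame of stand_2 between -0.018 and 0.018 m and y of book_c in the frame of stand_2 between -0.015 and 0.015 m and z of book_c in the frame of stand_2 between 0.004 and 0.012 m and angle between the y axis of book_c and the y axis of stand_2, either way round below 0.25 rad) or (x of book_c in the frame of stand_3 between -0.018 and 0.018 m and y of book_c in the frame of stand_3 between -0.015 and 0.015 m and z of book_c in the frame of stand_3 between 0.004 and 0.012 m and angle between the y axis of book_c and the y axis of stand_3, either way round below 0.25 rad) or (x of book_c in the frame of stand_4 between -0.018 and 0.018 m and y of book_c in the frame of stand_4 between -0.015 and 0.015 m and z of book_c in the frame of stand_4 between 0.004 and 0.012 m and angle between the y axis of book_c and the y axis of stand_4, either way round below 0.25 rad)) and horizontal distance between book_c and bookend between 0.145 and 0.245 m and ((x of book_b in the frame of stand_1 between -0.018 and 0.018 m and y of book_b in the frame of stand_1 between -0.015 and 0.015 m and z of book_b in the frame of stand_1 between 0.004 and 0.012 m and angle between the y axis of book_b and the y axis of stand_1, either way round below 0.25 rad) or (x of book_b in the frame of stand_2 between -0.018 and 0.018 m and y of book_b in the frame of stand_2 between -0.015 and 0.015 m and z of book_b in the frame of stand_2 between 0.004 and 0.012 m and angle between the y axis of book_b and the y axis of stand_2, either way round below 0.25 rad) or (x of book_b in the frame of stand_3 between -0.018 and 0.018 m and y of book_b in the frame of stand_3 between -0.015 and 0.015 m and z of book_b in the frame of stand_3 between 0.004 and 0.012 m and angle between the y axis of book_b and the y axis of stand_3, either way round below 0.25 rad) or (x of book_b in the frame of stand_4 between -0.018 and 0.018 m and y of book_b in the frame of stand_4 between -0.015 and 0.015 m and z of book_b in the frame of stand_4 between 0.004 and 0.012 m and angle between the y axis of book_b and the y axis of stand_4, either way round below 0.25 rad)) and horizontal distance between book_b and bookend between 0.245 and 0.345 m and ((x of book_a in the frame of stand_1 between -0.018 and 0.018 m and y of book_a in the frame of stand_1 between -0.015 and 0.015 m and z of book_a in the frame of stand_1 between 0.004 and 0.012 m and angle between the y axis of book_a and the y axis of stand_1, either way round below 0.25 rad) or (x of book_a in the frame of stand_2 between -0.018 and 0.018 m and y of book_a in the frame of stand_2 between -0.015 and 0.015 m and z of book_a in the frame of stand_2 between 0.004 and 0.012 m and angle between the y axis of book_a and the y axis of stand_2, either way round below 0.25 rad) or (x of book_a in the frame of stand_3 between -0.018 and 0.018 m and y of book_a in the frame of stand_3 between -0.015 and 0.015 m and z of book_a in the frame of stand_3 between 0.004 and 0.012 m and angle between the y axis of book_a and the y axis of stand_3, either way round below 0.25 rad) or (x of book_a in the frame of stand_4 between -0.018 and 0.018 m and y of book_a in the frame of stand_4 between -0.015 and 0.015 m and z of book_a in the frame of stand_4 between 0.004 and 0.012 m and angle between the y axis of book_a and the y axis of stand_4, either way round below 0.25 rad)) and horizontal distance between book_a and bookend above 0.345 m and angle between paste_jar's own z axis and vertical below 0.3 rad); the robot touches nothing.
It fails at once if the paste jar is knocked over (angle between paste_jar's own z axis and vertical above 0.6 rad).
It also fails if it takes over 120 s, if anything falls off the work surface, if the arm or the gripper's body presses on something with over 40 N, if the wrist force passes 120 N, or if a joint passes its speed limit or range.

## Robot

A 7-joint arm with a two-finger parallel gripper is mounted at the origin on the work surface. World frame = base frame: x ahead of the robot, y to its left, z up, the work surface at z = 0. Lengths are in m, angles in degrees, forces in N, time in s.
With the tool pointing down it reaches from about 0.425 to 0.875 m from the base axis. Payload 4.7 kg.
Tool frame: the origin (TCP) lies midway between the tips of the shut fingers; the grasp point (between the pads) lies 19 mm behind it (env.grip_point_offset is the distance from the TCP to the grasp point, in m); z points along the fingers, y is the line along which they close (so a half turn about z gives the same grasp; the last joint's range is limited). The gripper opens to 87 mm and grips with 3 to 60 N. Pads are 19 mm wide; open, the fingers measure 117 mm over their backs; the gripper's body (75 mm by 190 mm) begins 51 mm behind the grasp point.
Start: joints at [71.969, 18.392, -4.016, 83.108, 1.295, 78.541, -3.26], TCP at [0.21, -0.615, 0.223] pointing down, gripper open.
Joint ranges: [-163.93, 163.93], [-17.29, 119.83], [-79.2, 71.16], [3.27, 140.29], [-89.18, 269.18], [5.43, 117.66], [-154.24, 154.24]. Speed limits (degrees/s): [147.25, 147.25, 180, 180, 180, 180, 180].

## Interface

Orientations are given as [roll, pitch, yaw] about the fixed x, y, z axes, in that order (R = Rz(yaw) Ry(pitch) Rx(roll)).
In Python, from cell import env gives the robot as it stands.
- The arm moves only by the shell command python3 -m jog 'ROWS' [FORCE]. ROWS is JSON, a list of rows, each a list of 7 numbers: the shift along the tool's x, y, z in m, then the turn, a rotation vector about the tool's x, y, z in rad, then the finger opening in m, from 0 to 0.087. A call has 1 to 12 rows; each row shifts and turns the commanded pose from where the row before left it, along the tool's axes as they then stand; what a row does not reach is not made up. A row lasts 1/12 s, in which the tool goes at most 41.7 mm and 7.16 degrees, less where a joint would pass 70% of its speed; a pose out of reach is approached as far as the arm can. A call is refused whole if a number of a shift passes 0.0417 or a number of a turn 0.125, either way. A call with a gripper value outside its range is refused whole. The fingers move at their own pace and stop on an object; FORCE is the grip in N (left out, the last holds). Time passes only in rows, so rows that do not move let the fingers close. It gives the time, the measured TCP pose, the force, the opening and the grip force at its end, in the units of the state.
- env.get_obs(): the state, without advancing time (a new reading comes with each control period).
- env.read_camera(name): name is "scene" or "top"; returns the picture (400x640x3 uint8, blue, green, red); there is no depth.
- env.get_calibration(name): a dict with "fov_y" (degrees; the focal length in pixels is half the picture's height over the tangent of half this angle, whatever the lens; pixels are square), "cx", "cy" (the principal point, pixels), "pose" (4x4, takes a point from camera to world coordinates). Camera axes: x right, y up, looking along -z (the intrinsics and any distortion apply to the point x, -y, -z); pixel columns grow to the right and rows downward; lengths in m; the calibration is good to about 2 mm. A picture is of the moment at which its call begins. get_calibration takes no time and is no camera call.
- env.sign_off(): hands the job in; it is judged then, once.
The state is a dict: "time_s": time; "qpos": joint angles; "joint_velocities": joint speeds; "effort": joint torques, N m; "tool_pos": TCP position; "tool_rot": TCP orientation; "force": force on the tool from outside, world axes, zero at the start; "wrist_torque": the same for the moment, N m; "grip_width": finger opening in m; "grasp_force": force on a finger pad.
Only numpy, scipy, OpenCV 4.12 (cv2) and the standard library are available. Lean on these libraries where they do the work, as an engineer would, in place of code of your own. Each camera call takes 0.05 s, during which the arm holds its last target. There are 200 camera calls.

## Working session

There is one attempt and no reset: what is moved stays moved. The work goes in short steps, Python scripts to look and compute and a shell command to move; the robot and the scene stay as the last step left them, time stands still between calls to the robot, and variables do not carry over. Pictures are saved under pics/ and viewed, at most 14 in all, crops included, and the job is handed in when it is done.

```bash
ls; mkdir -p pics; python3 - <<'E'
from cell import env
import cv2
for n in("scene","top"):
    cv2.imwrite(f"pics/{n}0.png",env.read_camera(n)); print(n,env.get_calibration(n))
print(env.get_obs(),env.grip_point_offset)
E
```

```text
pics
scene {'fov_y': 49.260622330765585, 'cx': 317.4892182325747, 'cy': 193.4792794833058, 'pose': array([[-0.53604142, -0.44223739,  0.7190867 ,  1.2534114 ],
       [ 0.84405694, -0.29598372,  0.44717058,  0.40837009],
       [ 0.0150824 ,  0.84665207,  0.53193307,  0.5549378 ],
       [ 0.        ,  0.        ,  0.        ,  1.        ]])}
top {'fov_y': 45.8645462606876, 'cx': 319.3770409973673, 'cy': 209.3404844677733, 'pose': array([[-0.02738016,  0.97345211, -0.22724727,  0.32031605],
       [-0.99962048, -0.02597246,  0.00918305, -0.00789263],
       [ 0.00303709,  0.22741246,  0.97379379,  1.09793376],
       [ 0.        ,  0.        ,  0.        ,  1.        ]])}
{'time_s': 0.1, 'qpos': array([71.97119285, 18.43528109, -4.01602975, 83.16770814,  1.29384541,
       78.54238653, -3.26033049]), 'joint_velocities': array([ 0.01424572, -0.04037254, -0.03706523, -0.10194568,  0.06258978,
       -0.10260021, -0.00340183]), 'effort': array([-1.41527529e-03, -4.92570519e+01, -4.06736713e-01, -3.13398814e+01,
       -6.42099534e-02,  3.95196257e-02,  3.50332959e-05]), 'tool_pos': array([ 0.20966835, -0.61472249,  0.22156744]), 'tool_rot': array([-1.79899796e+02,  4.24486447e-03,  1.88383129e+01]), 'force': array([-0.25238234, -0.39903504, -0.12343356]), 'wrist_torque': array([-0.00831208, -0.01922986, -0.04457727]), 'grasp_force': 0.0, 'grip_width': 0.08736704785069735} 0.0187
```

View pics/scene0.png

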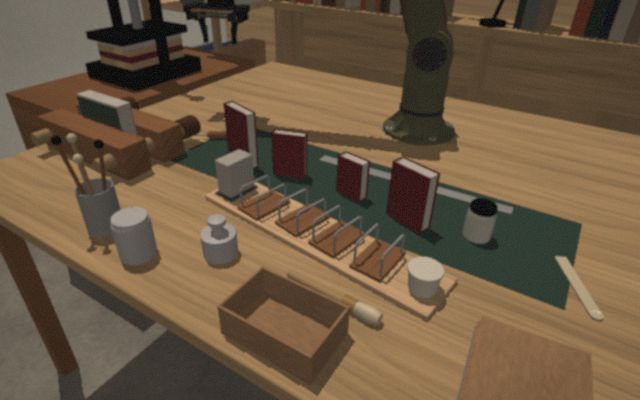

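View pics/top0.png

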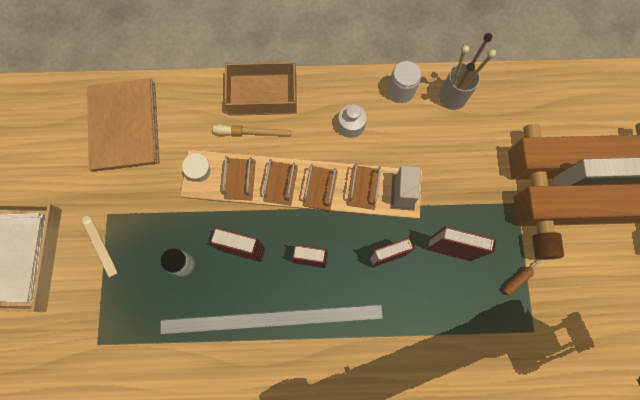

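The scene view shows the board with four stands and the bookend at (235,172), with the tub at (425,278). The books are at (240,135), (290,155), (352,177) and (410,195), and the jar is at (480,220). In the top view the row runs x 183–420, with the bookend on the right (-y). Book tops are at (238,243), (310,256), (391,252) and (465,242), and the jar is at (177,262).

```bash
python3 - <<'E'
import cv2,numpy as np
t=cv2.imread("pics/top0.png")
a=cv2.resize(t[225:275,200:350],None,fx=5,fy=5,interpolation=cv2.INTER_CUBIC)
b=cv2.resize(t[220:270,360:510],None,fx=5,fy=5,interpolation=cv2.INTER_CUBIC)
cv2.imwrite("pics/c1.png",np.vstack([a,b]))
s=cv2.imread("pics/scene0.png")
cv2.imwrite("pics/c2.png",cv2.resize(s[95:245,210:450],None,fx=3.3,fy=3.3,interpolation=cv2.INTER_CUBIC))
cv2.imwrite("pics/c3.png",cv2.resize(t[145:220,178:428],None,fx=3.2,fy=3.2,interpolation=cv2.INTER_CUBIC))
E
```

```text
(no output)
```

View pics/c1.png

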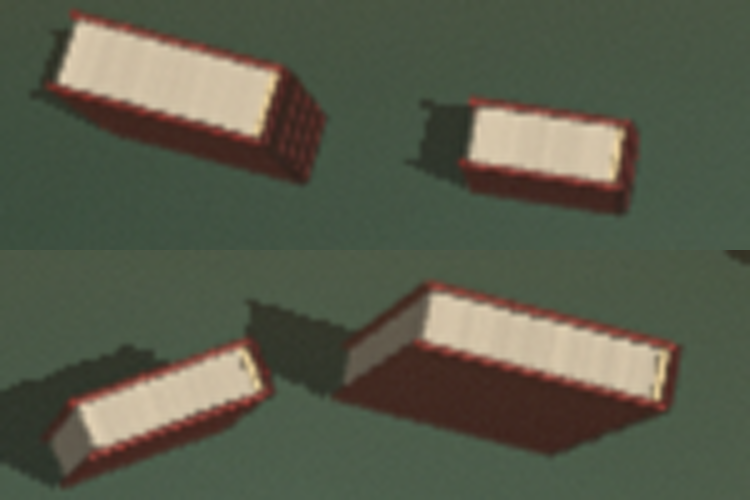

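View pics/c2.png

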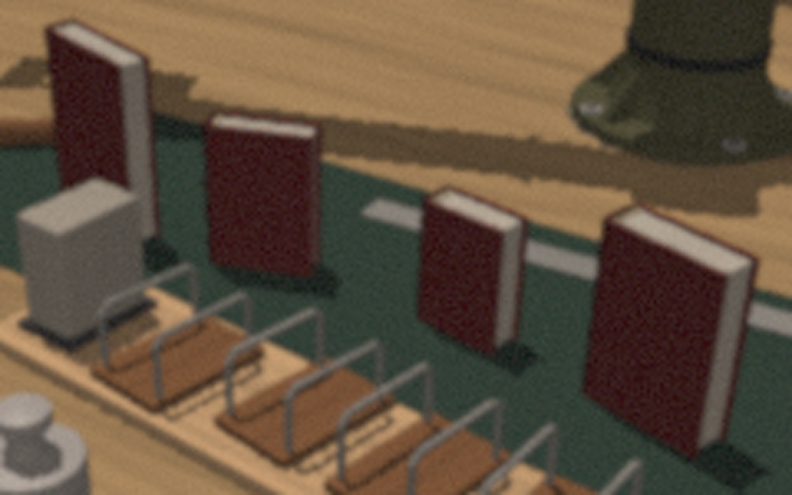

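View pics/c3.png

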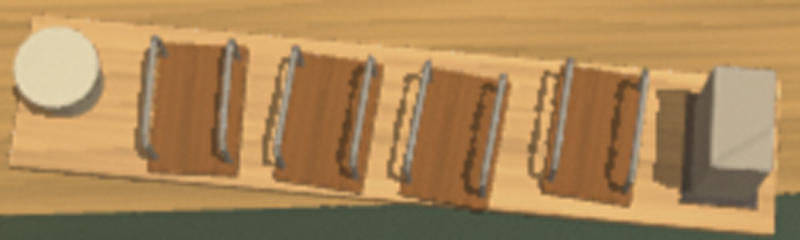

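The crops show the four book tops with the spines on the right. C is top-left, A top-right, B bottom-left and D bottom-right. The stand crop gives wire and base outlines, each stand slightly yawed. Next I'll triangulate the corners.

```bash
cat > h.py <<'E'
import numpy as np,cv2
from cell import env
def cal(n):
    c=env.get_calibration(n); f=200/np.tan(np.radians(c["fov_y"]/2)); return f,c["cx"],c["cy"],c["pose"]
def ray(n,p):
    f,cx,cy,T=cal(n); d=np.array([(p[0]-cx)/f,-(p[1]-cy)/f,-1]); return T[:3,3],T[:3,:3]@d
def plane(n,p,z):
    o,d=ray(n,p); return o+d*(z-o[2])/d[2]
def proj(n,X):
    f,cx,cy,T=cal(n); q=T[:3,:3].T@(np.asarray(X)-T[:3,3]); return np.array([cx-f*q[0]/q[2],cy+f*q[1]/q[2]])
def tri(p,q):
    (a,d),(b,e)=ray("top",p),ray("scene",q)
    s=np.linalg.lstsq(np.c_[d,-e],b-a,rcond=None)[0]; P,Q=a+d*s[0],b+e*s[1]; return (P+Q)/2,np.linalg.norm(P-Q)
def rect(P):  # corners -> centre, yaw of long axis deg, sides
    (c,s,_)=cv2.minAreaRect(np.float32(P)[:,:2]*1000); b=cv2.boxPoints((c,s,_)); e=max(b[1]-b[0],b[2]-b[1],key=np.linalg.norm)
    y=np.degrees(np.arctan2(e[1],e[0])); return np.round(np.array(c),1),round((y+90)%180-90,1),np.round(s,1)
E
cat > m.py <<'E'
from h import *
u=lambda c,k,o:[(c[0]+.5)/k-.5+o[0],(c[1]+.5)/k-.5+o[1]]
# order: back(+x)-left, back-right, front-right, front-left
top=dict(C=[(73,11),(290,65),(268,145),(47,88)],A=[(470,98),(636,122),(622,186),(462,163)])
top2=dict(B=[(75,152),(255,88),(273,137),(93,203)],D=[(432,33),(680,95),(667,158),(418,93)])
T={k:[u(c,5,(200,225)) for c in v] for k,v in top.items()}
T|={k:[u(c,5,(360,220)) for c in v] for k,v in top2.items()}
H=dict(A=.1,B=.118,C=.136,D=.154)
sc=dict(D=[(125,68),(48,30),(75,20),(148,60)],B=[(316,137),(208,125),(214,113),(320,124)],A=[(502,230),(424,198),(447,187),(525,217)],C=[(727,277),(607,220),(645,205),(756,258)])
for k in "ABCD":
    S=[u(c,3.3,(210,95)) for c in sc[k]]
    r=[tri(p,q) for p,q in zip(T[k],S)]
    print(k,"tri z",[round(x[0][2]*1e3) for x in r],"gap",[round(x[1]*1e3,1) for x in r],"rect",rect([plane("top",p,H[k]) for p in T[k]]))
    print("   tri rect",rect([x[0] for x in r]))
t=cv2.imread("pics/top0.png"); hsv=cv2.cvtColor(t,cv2.COLOR_BGR2HSV)
print("base",hsv[180,240],"board",hsv[195,260],"wire",hsv[180,226],"bookend",hsv[180,411],"tub",hsv[165,196])
E
python3 m.py
```

```text
A tri z [98, 97, 96, 97] gap [np.float64(0.7), np.float64(3.5), np.float64(0.5), np.float64(0.3)] rect (array([458.5,   6.9]), np.float32(80.2), array([71.5, 27.9]))
   tri rect (array([458.6,   8. ]), np.float32(79.6), array([70.5, 27.7]))
B tri z [115, 114, 114, 115] gap [np.float64(6.7), np.float64(5.4), np.float64(2.0), np.float64(2.9)] rect (array([ 460.5, -171.7]), np.float32(-72.0), array([22.4, 81.7]))
   tri rect (array([ 460.2, -170.3]), np.float32(-71.5), array([22.1, 83. ]))
C tri z [131, 132, 131, 132] gap [np.float64(2.5), np.float64(4.7), np.float64(7.3), np.float64(0.7)] rect (array([484.9, 161.5]), np.float32(74.0), array([94.5, 34.1]))
   tri rect (array([484.4, 164.1]), np.float32(73.9), array([93. , 34.9]))
D tri z [149, 148, 150, 148] gap [np.float64(7.9), np.float64(5.5), np.float64(2.8), np.float64(3.3)] rect (array([ 472.1, -318.6]), np.float32(73.4), array([102.7,  26.7]))
   tri rect (array([ 470.7, -317.9]), np.float32(74.6), array([103.7,  26.1]))
base [ 14 159 151] board [ 17 127 131] wire [ 14 160 166] bookend [ 19  56 191] tub [ 22  58 224]
```

```bash
cat > s.py <<'E'
from h import *
u=lambda c,k,o:[(c[0]+.5)/k-.5+o[0],(c[1]+.5)/k-.5+o[1]]
B=[[(157,38),(247,45),(240,177),(148,172)],[(297,50),(383,63),(362,193),(273,180)],[(428,62),(510,75),(488,208),(400,193)],[(570,65),(648,71),(632,206),(541,192)]]
W=[[(155,40),(147,157),(232,42),(224,160)],[(295,50),(278,165),(371,60),(354,178)],[(428,65),(405,180),(503,78),(482,193)],[(569,62),(553,175),(644,73),(628,188)]]
for b,w in zip(B,W):
    P=[plane("top",u(c,3.2,(178,145)),.02) for c in b]
    Q=np.array([plane("top",u(c,3.2,(178,145)),.064) for c in w])[:,:2]*1e3
    d=(Q[0]-Q[1]+Q[2]-Q[3]); print("base",rect(P),"wires mid",Q.mean(0).round(1),"yaw",np.degrees(np.arctan2(d[1],d[0])).round(1),"len",np.linalg.norm(d)/2, "gap",np.linalg.norm((Q[0]+Q[1]-Q[2]-Q[3])/2))
be=[(716,67),(776,70),(772,172),(710,168)]
print("bookend",rect([plane("top",u(c,3.2,(178,145)),.102) for c in be]))
# height check: wire bar corners seen in scene (crop c2): stand4 near-left wire etc
k=lambda c:u(c,3.3,(210,95))
for i,(tp,sp) in enumerate([(W[3][2],(101,302)),(W[3][3],(193,268)),(W[3][0],(155,333)),(W[3][1],(247,296)),(W[2][2],(229,348)),(W[2][3],(320,312)),(W[2][0],(289,382)),(W[2][1],(380,345))]):
    X,g=tri(u(tp,3.2,(178,145)),k(sp)); print((X*1e3).round(1),round(g*1e3,1))
print("jar",plane("top",(174,258),.08))
E
python3 s.py
```

```text
base (array([653.4, 169.6]), np.float32(-2.7), array([ 67.8, 106.3])) wires mid [645.5 168.4] yaw -3.0 len 87.5560010236081 gap 55.002857626042804
base (array([640. ,  72.4]), np.float32(-10.1), array([ 66.2, 101.7])) wires mid [633.   72.3] yaw -8.4 len 87.07321123380541 gap 54.924897315451155
base (array([627.4, -21. ]), np.float32(-11.0), array([ 65.4, 103.4])) wires mid [618.8 -20. ] yaw -12.0 len 86.37124820371407 gap 54.82942963446445
base (array([ 626.4, -124.3]), np.float32(-9.7), array([ 67.3, 104.7])) wires mid [ 619.4 -122.4] yaw -10.5 len 85.37519452695176 gap 53.89135701837225
bookend (array([ 609.6, -217.6]), np.float32(-6.5), array([42.2, 73.9]))
[ 657.3 -157.9   63.9] 2.3
[ 575.7 -144.2   54.8] 5.1
[ 667.1 -104.6   63.9] 2.5
[586.2 -90.9  55.4] 4.1
[655.6 -55.9  64.2] 0.6
[574.5 -39.9  54.3] 3.7
[666.6  -2.6  64.9] 1.0
[585.7  14.3  53.7] 4.5
jar [0.45846868 0.29898026 0.08      ]
```

```bash
cat > nav.py <<'E'
# python3 nav.py yaw x,y[,x,y..] : tool-frame shifts (mm) per leg from the present pose, then turn about tool z (rad)
import sys,numpy as np
from cell import env
o=env.get_obs(); p=o["tool_pos"]*1e3; psi=np.radians(o["tool_rot"][2]); w=[float(v) for a in sys.argv[2:] for v in a.split(",")]
print("t",round(o["time_s"],1),"pos",p.round(1),"rot",o["tool_rot"].round(2),"grip",round(o["grip_width"],4),round(o["grasp_force"],1),"F",o["force"].round(1))
q=p[:2]
for r in np.reshape(w,(-1,2)):
    d=r-q; print("tool dx,dy mm",round(d@[np.cos(psi),np.sin(psi)],1),round(d@[np.sin(psi),-np.cos(psi)],1)); q=r
t=o["tool_rot"][2]-float(sys.argv[1]); print("turn rad",round(np.radians((t+180)%360-180),3))
E
python3 nav.py 80.2 458.5,-614 458.5,6.9
```

```text
t 0.1 pos [ 209.7 -614.7  221.6] rot [-179.9     0.     18.84] grip 0.0874 0.0 F [-0.3 -0.4 -0.1]
tool dx,dy mm 235.7 79.7
tool dx,dy mm 200.5 -587.6
turn rad -1.071
```

```bash
python3 -m jog '[[0.0295,0.01,0,0,0,0,0.087],[0.0295,0.01,0,0,0,0,0.087],[0.0295,0.01,0,0,0,0,0.087],[0.0295,0.01,0,0,0,0,0.087],[0.0295,0.01,0,0,0,0,0.087],[0.0295,0.01,0,0,0,0,0.087],[0.0295,0.01,0,0,0,0,0.087],[0.0295,0.01,0,0,0,0,0.087],[0.0111,-0.0326,0,0,0,0,0.087],[0.0111,-0.0326,0,0,0,0,0.087],[0.0111,-0.0326,0,0,0,0,0.087],[0.0111,-0.0326,0,0,0,0,0.087]]'
python3 -m jog '[[0.0111,-0.0326,0,0,0,0,0.087],[0.0111,-0.0326,0,0,0,0,0.087],[0.0111,-0.0326,0,0,0,0,0.087],[0.0111,-0.0326,0,0,0,0,0.087],[0.0111,-0.0326,0,0,0,0,0.087],[0.0111,-0.0326,0,0,0,0,0.087],[0.0111,-0.0326,0,0,0,0,0.087],[0.0111,-0.0326,0,0,0,0,0.087],[0.0111,-0.0326,0,0,0,0,0.087],[0.0111,-0.0326,0,0,0,0,0.087],[0.0111,-0.0326,0,0,0,0,0.087],[0.0111,-0.0326,0,0,0,0,0.087]]'
python3 -m jog '[[0.0111,-0.0326,0,0,0,0,0.087],[0.0111,-0.0326,0,0,0,0,0.087],[0,0,0,0,0,-0.119,0.087],[0,0,0,0,0,-0.119,0.087],[0,0,0,0,0,-0.119,0.087],[0,0,0,0,0,-0.119,0.087],[0,0,0,0,0,-0.119,0.087],[0,0,0,0,0,-0.119,0.087],[0,0,0,0,0,-0.119,0.087],[0,0,0,0,0,-0.119,0.087],[0,0,0,0,0,-0.119,0.087]]'
python3 nav.py 80.2 458.5,6.9
```

```text
time_s: 1.1
tool_pos: [0.4589, -0.4752, 0.2209]
tool_rot: [-179.9, 0.1, 18.9]
force: [0.7, -0.3, 1.0]
grip_width: 0.087
grasp_force: 0.0
time_s: 2.1
tool_pos: [0.4581, -0.062, 0.2223]
tool_rot: [180.0, 0.0, 18.8]
force: [1.3, 0.3, 0.4]
grip_width: 0.0871
grasp_force: 0.0
time_s: 3.02
tool_pos: [0.4583, 0.0051, 0.2221]
tool_rot: [-180.0, 0.0, 80.5]
force: [0.7, 0.2, -0.2]
grip_width: 0.0871
grasp_force: 0.0
t 3.0 pos [458.3   5.1 222.1] rot [-1.7995e+02  1.0000e-02  8.0540e+01] grip 0.0871 0.0 F [ 0.7  0.2 -0.2]
tool dx,dy mm 1.8 -0.1
turn rad 0.006
```

```bash
python3 -m jog '[[0.002,0,0.02,0,0,0,0.087],[0,0,0.03,0,0,0,0.087],[0,0,0.03,0,0,0,0.087],[0,0,0.03,0,0,0,0.087],[0,0,0.02,0,0,0,0.087],[0,0,0.02,0,0,0,0.087],[0,0,0.01,0,0,0,0.087],[0,0,0,0,0,0,0.087]]' 25
python3 -m jog '[[0,0,0,0,0,0,0.06],[0,0,0,0,0,0,0.045],[0,0,0,0,0,0,0.035],[0,0,0,0,0,0,0.02],[0,0,0,0,0,0,0.02],[0,0,0,0,0,0,0.02],[0,0,0,0,0,0,0.02],[0,0,0,0,0,0,0.02]]' 25
```

```text
time_s: 3.68
tool_pos: [0.4568, 0.0072, 0.0603]
tool_rot: [-179.7, 0.0, 80.2]
force: [0.2, -0.2, 0.1]
grip_width: 0.0872
grasp_force: 0.0
time_s: 4.35
tool_pos: [0.4591, 0.0071, 0.0627]
tool_rot: [180.0, 0.0, 80.2]
force: [-0.8, 0.0, 0.4]
grip_width: 0.0416
grasp_force: 0.0
```

```bash
python3 -m jog '[[0,0,0,0,0,0,0.02],[0,0,0,0,0,0,0.02],[0,0,0,0,0,0,0.02],[0,0,0,0,0,0,0.02],[0,0,0,0,0,0,0.02],[0,0,0,0,0,0,0.02]]' 25
python3 nav.py -3 651,169
```

```text
time_s: 4.85
tool_pos: [0.4589, 0.0072, 0.0625]
tool_rot: [-180.0, 0.0, 80.2]
force: [-0.4, 0.6, 0.2]
grip_width: 0.0296
grasp_force: 25.0
t 4.8 pos [458.9   7.2  62.5] rot [-1.7999e+02  1.0000e-02  8.0200e+01] grip 0.0296 25.0 F [-0.4  0.6  0.2]
tool dx,dy mm 192.2 161.8
turn rad 1.452
```

```bash
python3 -m jog '[[0,0,-0.02,0,0,0,0.02],[0,0,-0.035,0,0,0,0.02],[0,0,-0.035,0,0,0,0.02],[0,0,-0.03,0,0,0,0.02],[0.024,0.0202,0,0,0,0,0.02],[0.024,0.0202,0,0,0,0,0.02],[0.024,0.0202,0,0,0,0,0.02],[0.024,0.0202,0,0,0,0,0.02],[0.024,0.0202,0,0,0,0,0.02],[0.024,0.0202,0,0,0,0,0.02],[0.024,0.0202,0,0,0,0,0.02],[0.024,0.0202,0,0,0,0,0.02]]'
python3 -m jog '[[0,0,0,0,0,0.121,0.02],[0,0,0,0,0,0.121,0.02],[0,0,0,0,0,0.121,0.02],[0,0,0,0,0,0.121,0.02],[0,0,0,0,0,0.121,0.02],[0,0,0,0,0,0.121,0.02],[0,0,0,0,0,0.121,0.02],[0,0,0,0,0,0.121,0.02],[0,0,0,0,0,0.121,0.02],[0,0,0,0,0,0.121,0.02],[0,0,0,0,0,0.121,0.02],[0,0,0,0,0,0.121,0.02]]'
python3 nav.py -3 651,169
python3 - <<'E'
from h import *
t=env.read_camera("top");s=env.read_camera("scene")
a=cv2.resize(t[100:230,150:430],None,fx=2.8,fy=2.8); b=cv2.resize(s[80:290,220:540],None,fx=2.5,fy=2.5)
cv2.imwrite("pics/p1.png",cv2.resize(np.vstack([a[:,:780],b[:,:780]]),None,fx=.65,fy=.65))
E
```

```text
time_s: 5.85
tool_pos: [0.6518, 0.1694, 0.1814]
tool_rot: [-179.9, 0.0, 80.2]
force: [0.9, -0.6, -1.7]
grip_width: 0.03
grasp_force: 25.0
time_s: 6.85
tool_pos: [0.6506, 0.1687, 0.1816]
tool_rot: [180.0, 0.1, -3.3]
force: [0.1, 0.1, -0.9]
grip_width: 0.0299
grasp_force: 25.0
t 6.8 pos [650.6 168.7 181.6] rot [ 1.7997e+02  8.0000e-02 -3.3400e+00] grip 0.0299 25.0 F [ 0.1  0.1 -0.9]
tool dx,dy mm 0.4 -0.4
turn rad -0.006
```

View pics/p1.png

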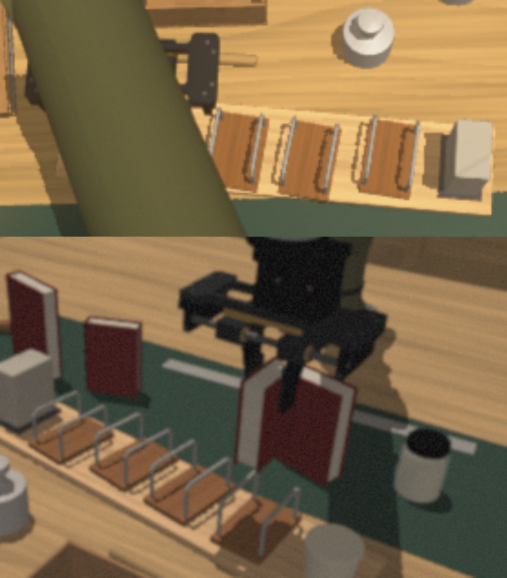

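Book A is held level above the leftmost stand. In the scene crop it hangs at about (255,410), just above the hoops. Lowering it.

```bash
python3 -m jog '[[0,0,0.02,0,0,0,0.02],[0,0,0.02,0,0,0,0.02],[0,0,0.02,0,0,0,0.02],[0,0,0.015,0,0,0,0.02],[0,0,0.01,0,0,0,0.02],[0,0,0.006,0,0,0,0.02],[0,0,0.005,0,0,0,0.02],[0,0,0.002,0,0,0,0.02],[0,0,0,0,0,0,0.02]]'
python3 -m jog '[[0,0,0,0,0,0,0.035],[0,0,0,0,0,0,0.04],[0,0,0,0,0,0,0.05],[0,0,0,0,0,0,0.06],[0,0,0,0,0,0,0.06],[0,0,0,0,0,0,0.06],[0,0,0,0,0,0,0.06]]'
```

```text
time_s: 7.7
tool_pos: [0.6511, 0.1689, 0.0847]
tool_rot: [-180.0, -0.0, -3.0]
force: [0.4, 0.2, -0.3]
grip_width: 0.03
grasp_force: 25.0
time_s: 8.28
tool_pos: [0.651, 0.1688, 0.0846]
tool_rot: [180.0, -0.0, -3.0]
force: [0.5, -0.8, 0.0]
grip_width: 0.0586
grasp_force: 0.0
```

```bash
python3 -m jog '[[0,0,-0.01,0,0,0,0.06],[0,0,-0.03,0,0,0,0.06],[0,0,-0.04,0,0,0,0.06],[0,0,-0.04,0,0,0,0.087],[0,0,0,0,0,0,0.087]]'
python3 nav.py 108 460.5,-171.7
```

```text
time_s: 8.7
tool_pos: [0.6553, 0.1707, 0.2155]
tool_rot: [-179.7, -0.9, -3.0]
force: [1.1, 1.6, 1.4]
grip_width: 0.0671
grasp_force: 0.0
t 8.7 pos [655.3 170.7 215.5] rot [-179.72   -0.86   -2.99] grip 0.0671 0.0 F [1.1 1.6 1.4]
tool dx,dy mm -176.6 352.1
turn rad -1.937
```

```bash
python3 -m jog '[[-0.0144,0.0291,0,0,0,0,0.087],[-0.0144,0.0291,0,0,0,0,0.087],[-0.0144,0.0291,0,0,0,0,0.087],[-0.0144,0.0291,0,0,0,0,0.087],[-0.0144,0.0291,0,0,0,0,0.087],[-0.0144,0.0291,0,0,0,0,0.087],[-0.0144,0.0291,0,0,0,0,0.087],[-0.0144,0.0291,0,0,0,0,0.087],[-0.0144,0.0291,0,0,0,0,0.087],[-0.0144,0.0291,0,0,0,0,0.087],[-0.0144,0.0291,0,0,0,0,0.087],[-0.0144,0.0291,0,0,0,0,0.087]]'
python3 -m jog '[[0,0,0,0,0,-0.121,0.087],[0,0,0,0,0,-0.121,0.087],[0,0,0,0,0,-0.121,0.087],[0,0,0,0,0,-0.121,0.087],[0,0,0,0,0,-0.121,0.087],[0,0,0,0,0,-0.121,0.087],[0,0,0,0,0,-0.121,0.087],[0,0,0,0,0,-0.121,0.087],[0,0,0,0,0,-0.121,0.087],[0,0,0,0,0,-0.121,0.087],[0,0,0,0,0,-0.121,0.087],[0,0,0,0,0,-0.121,0.087]]'
python3 -m jog '[[0,0,0,0,0,-0.121,0.087],[0,0,0,0,0,-0.121,0.087],[0,0,0,0,0,-0.121,0.087],[0,0,0,0,0,-0.121,0.087],[0,0,0,0,0,0,0.087],[0,0,0,0,0,0,0.087]]'
python3 nav.py 108 460.5,-171.7
python3 - <<'E'
from h import *
t=env.read_camera("top");s=env.read_camera("scene")
a=cv2.resize(t[100:270,150:480],None,fx=2,fy=2); b=cv2.resize(s[80:290,210:540],None,fx=2,fy=2)
cv2.imwrite("pics/p2.png",cv2.resize(np.vstack([a,b]),None,fx=.78,fy=.78))
E
```

```text
time_s: 9.7
tool_pos: [0.4594, -0.1721, 0.2055]
tool_rot: [180.0, -0.1, -3.0]
force: [0.8, -0.1, -0.5]
grip_width: 0.0873
grasp_force: 0.0
time_s: 10.7
tool_pos: [0.4604, -0.1708, 0.2053]
tool_rot: [179.9, 0.0, 80.6]
force: [-0.4, 0.2, -0.0]
grip_width: 0.0869
grasp_force: 0.0
time_s: 11.2
tool_pos: [0.4603, -0.1708, 0.2051]
tool_rot: [180.0, 0.0, 107.8]
force: [-1.0, -0.7, -0.4]
grip_width: 0.0871
grasp_force: 0.0
t 11.2 pos [ 460.3 -170.8  205.1] rot [1.7996e+02 4.0000e-02 1.0775e+02] grip 0.0871 0.0 F [-1.  -0.7 -0.4]
tool dx,dy mm -0.9 -0.1
turn rad -0.004
```

View pics/p2.png

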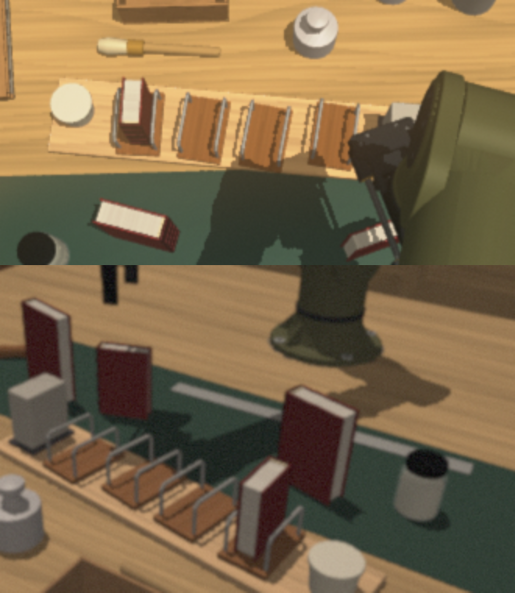

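Book A stands in the end stand, at about (133,100) in the top crop, centred between its wires. The gripper is over B.

```bash
python3 -m jog '[[0,0,0.02,0,0,0,0.087],[0,0,0.03,0,0,0,0.087],[0,0,0.03,0,0,0,0.087],[0,0,0.02,0,0,0,0.087],[0,0,0.015,0,0,0,0.087],[0,0,0.01,0,0,0,0.087],[0,0,0,0,0,0,0.087]]' 25
python3 -m jog '[[0,0,0,0,0,0,0.06],[0,0,0,0,0,0,0.045],[0,0,0,0,0,0,0.035],[0,0,0,0,0,0,0.015],[0,0,0,0,0,0,0.015],[0,0,0,0,0,0,0.015],[0,0,0,0,0,0,0.015],[0,0,0,0,0,0,0.015],[0,0,0,0,0,0,0.015],[0,0,0,0,0,0,0.015],[0,0,0,0,0,0,0.015],[0,0,0,0,0,0,0.015]]' 25
python3 nav.py 171 460,60 638,72.4
```

```text
time_s: 11.88
tool_pos: [0.4586, -0.1704, 0.0776]
tool_rot: [-179.8, -0.1, 107.9]
force: [-0.5, -0.2, -0.3]
grip_width: 0.0868
grasp_force: 0.0
time_s: 12.88
tool_pos: [0.4602, -0.1709, 0.0795]
tool_rot: [-180.0, 0.0, 107.9]
force: [-0.3, 0.2, -0.3]
grip_width: 0.0262
grasp_force: 25.0
t 12.9 pos [ 460.2 -170.9   79.5] rot [-180.      0.    107.94] grip 0.0262 25.0 F [-0.3  0.2 -0.3]
tool dx,dy mm 219.7 71.0
tool dx,dy mm -43.0 173.2
turn rad -1.101
```

```bash
python3 -m jog '[[0,0,-0.02,0,0,0,0.015],[0,0,-0.04,0,0,0,0.015],[0,0,-0.04,0,0,0,0.015],[0,0,-0.03,0,0,0,0.015],[0.0314,0.0101,0,0,0,0,0.015],[0.0314,0.0101,0,0,0,0,0.015],[0.0314,0.0101,0,0,0,0,0.015],[0.0314,0.0101,0,0,0,0,0.015],[0.0314,0.0101,0,0,0,0,0.015],[0.0314,0.0101,0,0,0,0,0.015],[0.0314,0.0101,0,0,0,0,0.015]]'
python3 -m jog '[[-0.0086,0.0346,0,0,0,0,0.015],[-0.0086,0.0346,0,0,0,0,0.015],[-0.0086,0.0346,0,0,0,0,0.015],[-0.0086,0.0346,0,0,0,0,0.015],[-0.0086,0.0346,0,0,0,0,0.015]]'
python3 -m jog '[[0,0,0,0,0,-0.11,0.015],[0,0,0,0,0,-0.11,0.015],[0,0,0,0,0,-0.11,0.015],[0,0,0,0,0,-0.11,0.015],[0,0,0,0,0,-0.11,0.015],[0,0,0,0,0,-0.11,0.015],[0,0,0,0,0,-0.11,0.015],[0,0,0,0,0,-0.11,0.015],[0,0,0,0,0,-0.11,0.015],[0,0,0,0,0,-0.11,0.015],[0,0,0,0,0,0,0.015],[0,0,0,0,0,0,0.015]]'
python3 nav.py 171 638,72.4
```

```text
time_s: 13.8
tool_pos: [0.459, 0.0615, 0.2091]
tool_rot: [-180.0, 0.0, 107.9]
force: [1.2, -0.2, -2.0]
grip_width: 0.0256
grasp_force: 25.0
time_s: 14.22
tool_pos: [0.6387, 0.0722, 0.2085]
tool_rot: [-179.9, -0.0, 107.9]
force: [-0.3, 0.8, -2.2]
grip_width: 0.0258
grasp_force: 25.0
time_s: 15.22
tool_pos: [0.6372, 0.0721, 0.2088]
tool_rot: [-180.0, -0.1, 170.8]
force: [-0.2, 0.2, -1.9]
grip_width: 0.0257
grasp_force: 25.0
t 15.2 pos [637.2  72.1 208.8] rot [-1.7999e+02 -7.0000e-02  1.7077e+02] grip 0.0257 25.0 F [-0.2  0.2 -1.9]
tool dx,dy mm -0.7 0.4
turn rad -0.004
```

```bash
python3 -m jog '[[0,0,0.02,0,0,0,0.015],[0,0,0.03,0,0,0,0.015],[0,0,0.02,0,0,0,0.015],[0,0,0.015,0,0,0,0.015],[0,0,0.01,0,0,0,0.015],[0,0,0.006,0,0,0,0.015],[0,0,0.004,0,0,0,0.015],[0,0,0.003,0,0,0,0.015],[0,0,0,0,0,0,0.015],[0,0,0,0,0,0,0.015]]'
python3 -m jog '[[0,0,0,0,0,0,0.03],[0,0,0,0,0,0,0.04],[0,0,0,0,0,0,0.05],[0,0,0,0,0,0,0.06],[0,0,0,0,0,0,0.06],[0,0,0,0,0,0,0.06],[0,0,0,0,0,0,0.06]]'
python3 -m jog '[[0,0,-0.01,0,0,0,0.06],[0,0,-0.03,0,0,0,0.06],[0,0,-0.04,0,0,0,0.06],[0,0,-0.04,0,0,0,0.087],[0,0,0,0,0,0,0.087],[0,0,0,0,0,0,0.087]]'
python3 nav.py 74 484.9,161.5
```

```text
time_s: 16.05
tool_pos: [0.6381, 0.0725, 0.1023]
tool_rot: [180.0, 0.1, 170.9]
force: [0.7, 1.1, -1.7]
grip_width: 0.026
grasp_force: 25.0
time_s: 16.63
tool_pos: [0.6376, 0.0724, 0.1016]
tool_rot: [-180.0, 0.0, 171.0]
force: [-0.0, -1.0, -0.4]
grip_width: 0.0576
grasp_force: 0.0
time_s: 17.13
tool_pos: [0.6394, 0.0731, 0.2258]
tool_rot: [179.9, 0.4, 171.0]
force: [0.2, -0.0, -0.1]
grip_width: 0.0725
grasp_force: 0.0
t 17.1 pos [639.4  73.1 225.8] rot [179.91   0.39 170.97] grip 0.0725 0.0 F [ 0.2 -0.  -0.1]
tool dx,dy mm 166.5 63.1
turn rad 1.692
```

```bash
python3 -m jog '[[0.0275,0.0107,0,0,0,0,0.087],[0.0275,0.0107,0,0,0,0,0.087],[0.0275,0.0107,0,0,0,0,0.087],[0.0275,0.0107,0,0,0,0,0.087],[0.0275,0.0107,0,0,0,0,0.087],[0.0275,0.0107,0,0,0,0,0.087],[0,0,0,0,0,0.121,0.087],[0,0,0,0,0,0.121,0.087],[0,0,0,0,0,0.121,0.087],[0,0,0,0,0,0.121,0.087],[0,0,0,0,0,0.121,0.087],[0,0,0,0,0,0.121,0.087]]'
python3 -m jog '[[0,0,0,0,0,0.121,0.087],[0,0,0,0,0,0.121,0.087],[0,0,0,0,0,0.121,0.087],[0,0,0,0,0,0.121,0.087],[0,0,0,0,0,0.121,0.087],[0,0,0,0,0,0.121,0.087],[0,0,0,0,0,0.121,0.087],[0,0,0,0,0,0.121,0.087],[0,0,0,0,0,0,0.087],[0,0,0,0,0,0,0.087]]'
python3 nav.py 74 484.9,161.5
python3 - <<'E'
from h import *
t=env.read_camera("top");s=env.read_camera("scene")
a=cv2.resize(t[100:270,150:480],None,fx=2,fy=2); b=cv2.resize(s[80:290,210:540],None,fx=2,fy=2)
cv2.imwrite("pics/p3.png",cv2.resize(np.vstack([a,b]),None,fx=.78,fy=.78))
E
```

```text
time_s: 18.13
tool_pos: [0.4838, 0.1613, 0.2204]
tool_rot: [-179.9, -0.1, 129.0]
force: [0.2, -0.2, 0.2]
grip_width: 0.0871
grasp_force: 0.0
time_s: 18.97
tool_pos: [0.4841, 0.1614, 0.2207]
tool_rot: [-179.9, 0.1, 74.1]
force: [0.4, 0.1, -0.3]
grip_width: 0.0864
grasp_force: 0.0
t 19.0 pos [484.1 161.4 220.7] rot [-1.7992e+02  5.0000e-02  7.4100e+01] grip 0.0864 0.0 F [ 0.4  0.1 -0.3]
tool dx,dy mm 0.3 0.8
turn rad 0.002
```

View pics/p3.png

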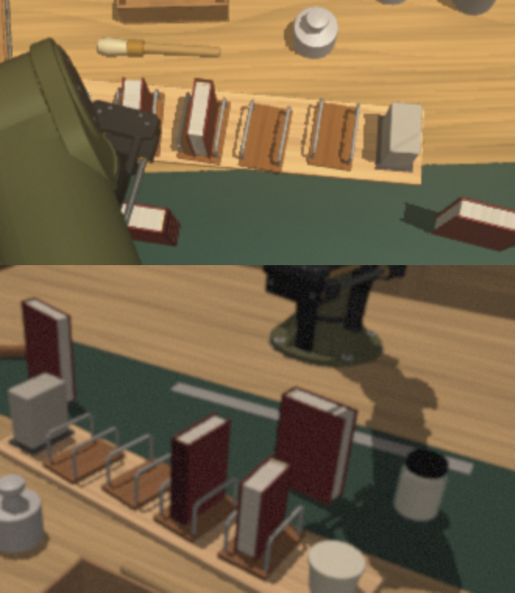

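Book B stands in the second stand, at (200,120) in the top crop. The gripper is over C.

```bash
python3 -m jog '[[0,0,0.02,0,0,0,0.087],[0,0,0.03,0,0,0,0.087],[0,0,0.03,0,0,0,0.087],[0,0,0.018,0,0,0,0.087],[0,0,0.015,0,0,0,0.087],[0,0,0.01,0,0,0,0.087],[0,0,0,0,0,0,0.087]]' 30
python3 -m jog '[[0,0,0,0,0,0,0.06],[0,0,0,0,0,0,0.045],[0,0,0,0,0,0,0.035],[0,0,0,0,0,0,0.02],[0,0,0,0,0,0,0.02],[0,0,0,0,0,0,0.02],[0,0,0,0,0,0,0.02],[0,0,0,0,0,0,0.02],[0,0,0,0,0,0,0.02],[0,0,0,0,0,0,0.02],[0,0,0,0,0,0,0.02],[0,0,0,0,0,0,0.02]]' 30
python3 nav.py -11.5 485,-20 625,-20.7
```

```text
time_s: 19.65
tool_pos: [0.4831, 0.1611, 0.0963]
tool_rot: [-179.8, 0.1, 74.0]
force: [-0.9, -0.4, -0.3]
grip_width: 0.0871
grasp_force: 0.0
time_s: 20.65
tool_pos: [0.485, 0.1617, 0.0987]
tool_rot: [180.0, -0.0, 73.9]
force: [1.5, -1.4, -0.0]
grip_width: 0.0338
grasp_force: 29.3
t 20.6 pos [485.  161.7  98.7] rot [179.97  -0.    73.9 ] grip 0.0338 29.3 F [ 1.5 -1.4 -0. ]
tool dx,dy mm -174.5 50.4
tool dx,dy mm 38.1 134.7
turn rad 1.491
```

```bash
python3 -m jog '[[0,0,-0.02,0,0,0,0.02],[0,0,-0.035,0,0,0,0.02],[0,0,-0.035,0,0,0,0.02],[0,0,-0.025,0,0,0,0.02],[-0.0291,0.0084,0,0,0,0,0.02],[-0.0291,0.0084,0,0,0,0,0.02],[-0.0291,0.0084,0,0,0,0,0.02],[-0.0291,0.0084,0,0,0,0,0.02],[-0.0291,0.0084,0,0,0,0,0.02],[-0.0291,0.0084,0,0,0,0,0.02]]'
python3 -m jog '[[0.0076,0.0269,0,0,0,0,0.02],[0.0076,0.0269,0,0,0,0,0.02],[0.0076,0.0269,0,0,0,0,0.02],[0.0076,0.0269,0,0,0,0,0.02],[0.0076,0.0269,0,0,0,0,0.02],[0,0,0,0,0,0.115,0.02],[0,0,0,0,0,0.115,0.02],[0,0,0,0,0,0.115,0.02]]'
python3 -m jog '[[0,0,0,0,0,0.115,0.02],[0,0,0,0,0,0.115,0.02],[0,0,0,0,0,0.115,0.02],[0,0,0,0,0,0.115,0.02],[0,0,0,0,0,0.115,0.02],[0,0,0,0,0,0.115,0.02],[0,0,0,0,0,0.115,0.02],[0,0,0,0,0,0.115,0.02],[0,0,0,0,0,0.115,0.02],[0,0,0,0,0,0.115,0.02],[0,0,0,0,0,0,0.02],[0,0,0,0,0,0,0.02]]'
python3 nav.py -11.5 625,-20.7
```

```text
time_s: 21.48
tool_pos: [0.4834, -0.0212, 0.2124]
tool_rot: [-179.9, 0.0, 73.9]
force: [0.1, -0.2, -4.0]
grip_width: 0.034
grasp_force: 30.0
time_s: 22.15
tool_pos: [0.6237, -0.0205, 0.2111]
tool_rot: [-179.8, 0.1, 53.8]
force: [-1.1, 0.6, -3.1]
grip_width: 0.0337
grasp_force: 30.0
time_s: 23.15
tool_pos: [0.6237, -0.0206, 0.2123]
tool_rot: [180.0, 0.1, -11.6]
force: [0.5, -0.0, -3.6]
grip_width: 0.0337
grasp_force: 30.0
t 23.1 pos [623.7 -20.6 212.3] rot [ 1.7998e+02  1.4000e-01 -1.1560e+01] grip 0.0337 30.0 F [ 0.5 -0.  -3.6]
tool dx,dy mm 1.3 -0.1
turn rad -0.001
```

```bash
python3 -m jog '[[0.001,0,0.02,0,0,0,0.02],[0,0,0.02,0,0,0,0.02],[0,0,0.018,0,0,0,0.02],[0,0,0.014,0,0,0,0.02],[0,0,0.01,0,0,0,0.02],[0,0,0.005,0,0,0,0.02],[0,0,0.003,0,0,0,0.02],[0,0,0.002,0,0,0,0.02],[0,0,0,0,0,0,0.02],[0,0,0,0,0,0,0.02]]'
python3 -m jog '[[0,0,0,0,0,0,0.036],[0,0,0,0,0,0,0.042],[0,0,0,0,0,0,0.05],[0,0,0,0,0,0,0.06],[0,0,0,0,0,0,0.06],[0,0,0,0,0,0,0.06],[0,0,0,0,0,0,0.06]]'
python3 -m jog '[[0,0,-0.01,0,0,0,0.06],[0,0,-0.03,0,0,0,0.06],[0,0,-0.04,0,0,0,0.06],[0,0,-0.04,0,0,0,0.087],[0,0,0,0,0,0,0.087],[0,0,0,0,0,0,0.087]]'
python3 nav.py 73.6 472,-318.5
```

```text
time_s: 23.98
tool_pos: [0.626, -0.021, 0.1224]
tool_rot: [-180.0, -0.1, -11.7]
force: [0.4, 0.6, -3.2]
grip_width: 0.0336
grasp_force: 30.0
time_s: 24.57
tool_pos: [0.6255, -0.021, 0.1217]
tool_rot: [180.0, -0.0, -11.8]
force: [0.6, -0.1, 0.3]
grip_width: 0.0586
grasp_force: 0.0
time_s: 25.07
tool_pos: [0.6274, -0.0208, 0.246]
tool_rot: [-179.9, -0.4, -11.8]
force: [-0.7, -0.7, -0.6]
grip_width: 0.073
grasp_force: 0.0
t 25.1 pos [627.4 -20.8 246. ] rot [-179.93   -0.42  -11.75] grip 0.073 0.0 F [-0.7 -0.7 -0.6]
tool dx,dy mm -91.5 323.1
turn rad -1.49
```

```bash
python3 -m jog '[[-0.009,0.0323,0,0,0,0,0.087],[-0.009,0.0323,0,0,0,0,0.087],[-0.009,0.0323,0,0,0,0,0.087],[-0.009,0.0323,0,0,0,0,0.087],[-0.009,0.0323,0,0,0,0,0.087],[-0.009,0.0323,0,0,0,0,0.087],[-0.009,0.0323,0,0,0,0,0.087],[-0.009,0.0323,0,0,0,0,0.087],[-0.009,0.0323,0,0,0,0,0.087],[-0.009,0.0323,0,0,0,0,0.087],[0,0,0,0,0,-0.1146,0.087],[0,0,0,0,0,-0.1146,0.087]]'
python3 -m jog '[[0,0,0,0,0,-0.1146,0.087],[0,0,0,0,0,-0.1146,0.087],[0,0,0,0,0,-0.1146,0.087],[0,0,0,0,0,-0.1146,0.087],[0,0,0,0,0,-0.1146,0.087],[0,0,0,0,0,-0.1146,0.087],[0,0,0,0,0,-0.1146,0.087],[0,0,0,0,0,-0.1146,0.087],[0,0,0,0,0,-0.1146,0.087],[0,0,0,0,0,-0.1146,0.087],[0,0,0,0,0,-0.1146,0.087],[0,0,0,0,0,0,0.087]]'
python3 nav.py 73.6 472,-318.5
python3 - <<'E'
from h import *
t=env.read_camera("top");s=env.read_camera("scene")
a=cv2.resize(t[100:270,150:480],None,fx=2,fy=2); b=cv2.resize(s[80:290,210:540],None,fx=2,fy=2)
cv2.imwrite("pics/p4.png",cv2.resize(np.vstack([a,b]),None,fx=.78,fy=.78))
E
```

```text
time_s: 26.07
tool_pos: [0.4689, -0.3216, 0.2404]
tool_rot: [-180.0, 0.1, 1.3]
force: [0.8, 0.6, 0.0]
grip_width: 0.0868
grasp_force: 0.0
time_s: 27.07
tool_pos: [0.4709, -0.3186, 0.2405]
tool_rot: [-179.9, -0.0, 73.8]
force: [-0.9, -0.4, 0.4]
grip_width: 0.0871
grasp_force: 0.0
t 27.1 pos [ 470.9 -318.6  240.5] rot [-1.7989e+02 -3.0000e-02  7.3760e+01] grip 0.0871 0.0 F [-0.9 -0.4  0.4]
tool dx,dy mm 0.4 1.1
turn rad 0.003
```

View pics/p4.png

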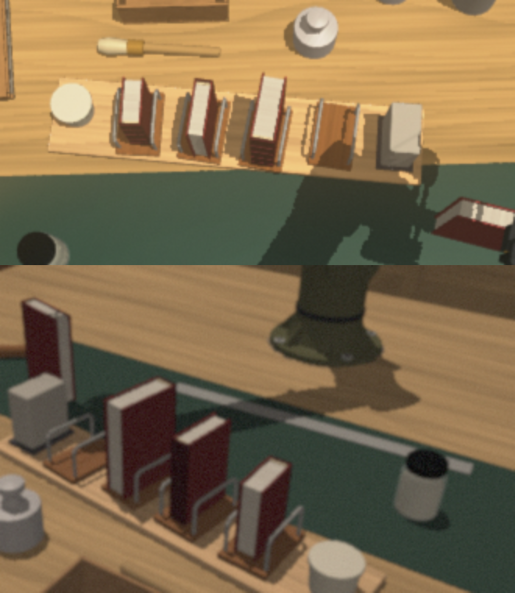

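Book C stands in the third stand, at (268,115) in the top crop. The gripper is over D.

```bash
python3 -m jog '[[0,0.001,0.02,0,0,0,0.087],[0,0,0.03,0,0,0,0.087],[0,0,0.03,0,0,0,0.087],[0,0,0.0195,0,0,0,0.087],[0,0,0.015,0,0,0,0.087],[0,0,0.01,0,0,0,0.087],[0,0,0,0,0,0,0.087]]' 30
python3 -m jog '[[0,0,0,0,0,0,0.06],[0,0,0,0,0,0,0.045],[0,0,0,0,0,0,0.035],[0,0,0,0,0,0,0.015],[0,0,0,0,0,0,0.015],[0,0,0,0,0,0,0.015],[0,0,0,0,0,0,0.015],[0,0,0,0,0,0,0.015],[0,0,0,0,0,0,0.015],[0,0,0,0,0,0,0.015],[0,0,0,0,0,0,0.015],[0,0,0,0,0,0,0.015]]' 30
python3 nav.py -10 480,-125 625,-124.5
```

```text
time_s: 27.75
tool_pos: [0.4709, -0.3182, 0.1144]
tool_rot: [-179.7, -0.1, 73.5]
force: [-0.8, 0.5, 0.6]
grip_width: 0.0873
grasp_force: 0.0
time_s: 28.75
tool_pos: [0.4724, -0.3192, 0.117]
tool_rot: [-180.0, 0.0, 73.6]
force: [-0.4, 0.2, 0.0]
grip_width: 0.0276
grasp_force: 29.9
t 28.8 pos [ 472.4 -319.2  117. ] rot [-179.99    0.     73.6 ] grip 0.0276 29.9 F [-0.4  0.2  0. ]
tool dx,dy mm 188.4 -47.5
tool dx,dy mm 41.4 139.0
turn rad 1.459
```

Leg 1 is 7 rows of (26.9, -6.8), leg 2 is 5 rows of (8.3, 27.8), and the turn is 13 rows of 0.1122.

```bash
python3 -m jog '[[0,0,-0.02,0,0,0,0.015],[0,0,-0.035,0,0,0,0.015],[0,0,-0.035,0,0,0,0.015],[0,0,-0.025,0,0,0,0.015],[0.0269,-0.0068,0,0,0,0,0.015],[0.0269,-0.0068,0,0,0,0,0.015],[0.0269,-0.0068,0,0,0,0,0.015],[0.0269,-0.0068,0,0,0,0,0.015],[0.0269,-0.0068,0,0,0,0,0.015],[0.0269,-0.0068,0,0,0,0,0.015],[0.0269,-0.0068,0,0,0,0,0.015]]'
python3 -m jog '[[0.0083,0.0278,0,0,0,0,0.015],[0.0083,0.0278,0,0,0,0,0.015],[0.0083,0.0278,0,0,0,0,0.015],[0.0083,0.0278,0,0,0,0,0.015],[0.0083,0.0278,0,0,0,0,0.015],[0,0,0,0,0,0.1122,0.015],[0,0,0,0,0,0.1122,0.015],[0,0,0,0,0,0.1122,0.015]]'
python3 -m jog '[[0,0,0,0,0,0.1122,0.015],[0,0,0,0,0,0.1122,0.015],[0,0,0,0,0,0.1122,0.015],[0,0,0,0,0,0.1122,0.015],[0,0,0,0,0,0.1122,0.015],[0,0,0,0,0,0.1122,0.015],[0,0,0,0,0,0.1122,0.015],[0,0,0,0,0,0.1122,0.015],[0,0,0,0,0,0.1122,0.015],[0,0,0,0,0,0.1122,0.015],[0,0,0,0,0,0,0.015],[0,0,0,0,0,0,0.015]]'
python3 nav.py -10 625,-124.5
```

```text
time_s: 29.67
tool_pos: [0.4791, -0.1236, 0.2311]
tool_rot: [-179.9, 0.0, 73.6]
force: [0.9, 1.0, -2.9]
grip_width: 0.0278
grasp_force: 30.0
time_s: 30.33
tool_pos: [0.6247, -0.1242, 0.2298]
tool_rot: [-179.8, 0.1, 54.0]
force: [-0.3, -0.6, -3.3]
grip_width: 0.0277
grasp_force: 30.0
time_s: 31.33
tool_pos: [0.6245, -0.1243, 0.231]
tool_rot: [180.0, 0.1, -9.8]
force: [-0.6, -1.1, -3.4]
grip_width: 0.0278
grasp_force: 30.0
t 31.3 pos [ 624.5 -124.3  231. ] rot [ 1.7999e+02  1.1000e-01 -9.7800e+00] grip 0.0278 30.0 F [-0.6 -1.1 -3.4]
tool dx,dy mm 0.5 0.1
turn rad 0.004
```

```bash
python3 -m jog '[[0,0,0.02,0,0,0,0.015],[0,0,0.02,0,0,0,0.015],[0,0,0.018,0,0,0,0.015],[0,0,0.014,0,0,0,0.015],[0,0,0.01,0,0,0,0.015],[0,0,0.006,0,0,0,0.015],[0,0,0.003,0,0,0,0.015],[0,0,0.0025,0,0,0,0.015],[0,0,0,0,0,0,0.015],[0,0,0,0,0,0,0.015]]'
python3 -m jog '[[0,0,0,0,0,0,0.03],[0,0,0,0,0,0,0.038],[0,0,0,0,0,0,0.048],[0,0,0,0,0,0,0.06],[0,0,0,0,0,0,0.06],[0,0,0,0,0,0,0.06],[0,0,0,0,0,0,0.06]]'
python3 -m jog '[[0,0,-0.01,0,0,0,0.06],[0,0,-0.03,0,0,0,0.06],[0,0,-0.04,0,0,0,0.06],[0,0,-0.03,0,0,0,0.06],[0,0,0,0,0,0,0.06],[0,0,0,0,0,0,0.06]]'
python3 nav.py -10 480,-380
```

```text
time_s: 32.17
tool_pos: [0.6255, -0.1246, 0.1394]
tool_rot: [180.0, -0.1, -10.0]
force: [1.5, -0.5, -3.4]
grip_width: 0.0277
grasp_force: 30.0
time_s: 32.75
tool_pos: [0.6251, -0.1245, 0.1387]
tool_rot: [180.0, -0.0, -10.0]
force: [0.7, -0.1, -1.0]
grip_width: 0.0576
grasp_force: 0.0
time_s: 33.25
tool_pos: [0.6265, -0.1247, 0.2521]
tool_rot: [180.0, -0.3, -10.0]
force: [-0.5, -0.1, -0.7]
grip_width: 0.0598
grasp_force: 0.0
t 33.2 pos [ 626.5 -124.7  252.1] rot [179.99  -0.34  -9.97] grip 0.0598 0.0 F [-0.5 -0.1 -0.7]
tool dx,dy mm -100.1 276.8
turn rad 0.001
```

Retreat for a clear view and check.

```bash
python3 -m jog '[[-0.01,0.0277,0,0,0,0,0.06],[-0.01,0.0277,0,0,0,0,0.06],[-0.01,0.0277,0,0,0,0,0.06],[-0.01,0.0277,0,0,0,0,0.06],[-0.01,0.0277,0,0,0,0,0.06],[-0.01,0.0277,0,0,0,0,0.06],[-0.01,0.0277,0,0,0,0,0.06],[-0.01,0.0277,0,0,0,0,0.06],[-0.01,0.0277,0,0,0,0,0.06],[-0.01,0.0277,0,0,0,0,0.06],[0,0,0,0,0,0,0.06],[0,0,0,0,0,0,0.06]]'
python3 - <<'E'
from h import *
t=env.read_camera("top");s=env.read_camera("scene");cv2.imwrite("pics/topE.png",t);cv2.imwrite("pics/sceneE.png",s)
a=cv2.resize(t[135:225,178:428],None,fx=3.2,fy=3.2,interpolation=cv2.INTER_CUBIC); b=cv2.resize(s[115:270,210:460],None,fx=2,fy=2)
cv2.imwrite("pics/p5.png",np.vstack([a,np.pad(b,((0,0),(0,300),(0,0)))[:300]]))
E
```

```text
time_s: 34.25
tool_pos: [0.4763, -0.3818, 0.2472]
tool_rot: [-180.0, 0.2, -10.2]
force: [1.0, 0.4, -0.7]
grip_width: 0.0597
grasp_force: 0.0
```

View pics/p5.png

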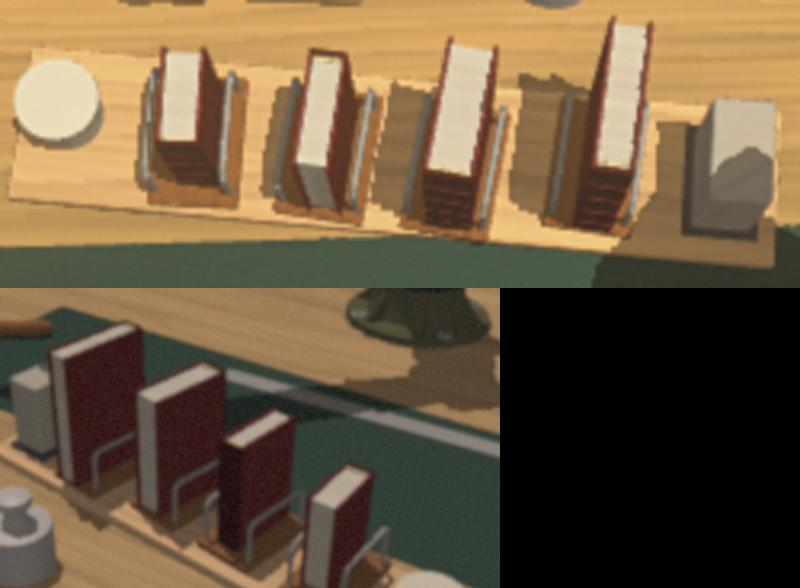

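All four books are upright, each in its own stand. I'll check their top-face centres and yaws against the stands.

```bash
python3 - <<'E'
from h import *
u=lambda c,k,o:[(c[0]+.5)/k-.5+o[0],(c[1]+.5)/k-.5+o[1]]
K=dict(A=([(162,48),(206,48),(200,143),(156,141)],.12,(651,169)),B=([(311,50),(349,54),(330,165),(293,158)],.138,(638,72.4)),C=([(450,38),(498,46),(474,173),(427,166)],.156,(625,-20.7)),D=([(613,17),(652,24),(629,171),(591,165)],.174,(625,-124)))
for k,(c,z,s) in K.items(): print(k,rect([plane("top",u(p,3.2,(178,135)),z) for p in c]),"stand",s)
E
```

```text
A (array([654. , 165.1]), np.float32(-2.9), array([30.1, 67.7])) stand (651, 169)
B (array([637.3,  69. ]), np.float32(-9.9), array([25.7, 78.2])) stand (638, 72.4)
C (array([629.5, -25. ]), np.float32(-11.5), array([32.1, 89. ])) stand (625, -20.7)
D (array([ 629.1, -127.3]), np.float32(-10.9), array([ 25.6, 101.2])) stand (625, -124)
```

```bash
python3 -c "
from cell import env
print(env.sign_off())"
```

```text
the job is handed in; nothing more can be done
None
```

All four books are standing upright and free in their stands, each within about 6 mm of its stand's measured centre, tallest next to the bookend and shortest at the far end; the jar was not touched, and the job is handed in (about 34 s used; the hand-in returned no verdict).

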